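Lift the hot lid off the soap warmer with the lid lifter

ROBOT

A 6-joint arm with a two-finger parallel gripper is mounted at the origin on the work surface. World frame = base frame: x ahead of the robot, y to its left, z up, the work surface at z = 0. Lengths are in m, angles in rad, forces in N, time in s.
With the tool pointing down it reaches from about 0.35 to 0.775 m from the base axis. Payload 7.3 kg.
Tool frame: the origin (TCP) lies at the centre of the arm's flange, where the gripper is bolted on; the fingertips stand 178 mm ahead of it and the grasp point (between the pads) lies 159 mm ahead of it; x points along the fingers, y is the direction in which the jaws open and shut, and the axes are right-handed (so a half turn about x gives the same grasp; the last joint's range is limited). The gripper opens to 92 mm and grips with 3 to 60 N. Pads are 19 mm wide; open, the fingers measure 130 mm over their backs; the gripper's body (75 mm by 190 mm) begins 47 mm behind the grasp point.
Start: joints at [-1.389, 0.342, 1.524, -0, 1.275, -0.146], TCP at [0.169, -0.497, 0.405] pointing down, gripper open.
Joint ranges: [-2.53, 2.53], [-0.77, 2.02], [0.04, 2.7], [-1, 4.14], [0.28, 2.66], [-3.11, 3.11]. Speed limits (rad/s): [2.57, 2.57, 3.14, 3.14, 3.14, 3.14].

INTERFACE

Orientations are given as [roll, pitch, yaw] about the fixed x, y, z axes, in that order (R = Rz(yaw) Ry(pitch) Rx(roll)).
In Python, from cell import readout, cams, workorder gives the robot as it stands.
- The arm moves only by the shell command python3 -m inch 'ROWS' [FORCE]. ROWS is text: rows parted by semicolons, each of 5 numbers parted by spaces: the shift along the world's x, y, z in mm, then the turn about the world's z in rad, then the opening, from 0 (shut) to 1 (fully open). A call has 1 to 8 rows; each row shifts and turns the commanded pose from where the row before left it; what a row does not reach is not made up. A row lasts 1/12 s, in which the tool goes at most 41.7 mm and 7.16 degrees, less where a joint would pass 70% of its speed; a pose out of reach is approached as far as the arm can. A call is refused whole if a number of a shift passes 41.7 or a number of a turn 0.125, either way. A call with a gripper value outside its range is refused whole. The fingers move at their own pace and stop on an object; FORCE is the grip in N (left out, the last holds). Time passes only in rows, so rows that do not move let the fingers close. It gives the time, the measured TCP pose, the force and the opening at its end, in the units of the state.
- readout.observe(): the state, without advancing time (a new reading comes with each control period).
- cams.read_camera(name): name is "scene" or "top" or "wrist"; returns a dict with "color" (400x640x3 uint8, red, green, blue), "fx", "fy", "cx", "cy" (pixels), "world_to_cam" (4x4, takes a point from world to camera coordinates); the wrist camera has in their place "T_tool_cam" (4x4, takes a point from camera to tool coordinates, whose origin is the TCP and whose axes are the tool frame's). Camera axes: x right, y down, z forward; pixel columns grow to the right and rows downward; lengths in m; the calibration is good to about 2 mm. A picture is of the moment at which its call begins: read the wrist's pose just before it. There is no depth.
- workorder.hand_in(): hands the job in, once; it reports no verdict.
The state is a dict: "time": time; "qpos": joint angles; "qvel": joint speeds; "joint_efforts": joint torques, N m; "tool_pos": TCP position; "tool_rot": TCP orientation; "contact_force": force on the tool from outside, world axes, zero at the start; "torque": the same for the moment, N m; "opening": finger opening in m.
Only numpy, scipy, OpenCV 4.12 (cv2) and the standard library are available. Lean on these libraries where they do the work, as an engineer would, in place of code of your own. Each camera call takes 0.05 s, during which the arm holds its last target.

TASK

Take the standing lid lifter, hook it under the loop on the soap warmer's hot lid, lift the lid off level and without haste, and lower it gently onto the round wooden board so that no part of it overhangs. Then draw the lifter out of the loop, stand it upright back in its shallow tray and let go. The lid is hot, so only the lifter may touch it; do not tip or drop it, and leave the other things on the counter where they are.

Things in the scene. Friction and masses are not known exactly. Their poses are not given: they have to be found in the camera images.
- pot_mouth (a point): Centre of the warmer's round mouth, in the plane of its rim, 85 mm above the counter. The warmer is an upright steel pot 184 mm across (mouth 172 mm) on a black base 204 mm across, with a small control box on one side. It is fixed to the counter and the lid starts on it.
- lid: Round steel lid, 0.4 to 0.65 kg: flange 190 mm across, 8 mm thick (top 16 mm above the origin); below it a plug 160 mm across, 8 mm deep, loose in the warmer's mouth. Origin: centre of the plug's underside. z up; y along the bar of the loop handle. On the board it rests on its plug, origin at the board's top.
- lid_bar (a point): Middle of the straight level bar of the lid's loop handle, an upright U of round steel 10 mm thick. 71 mm above the lid's origin, over its centre. The bar runs along y, 100 mm long between its two legs, with 50 mm free height from its underside to the lid's top. Axes as the lid's; the loop may be entered from either side, along +x or -x.
- lifter: Steel lid lifter, 0.3 kg, 145 mm tall, C-shaped seen from the side, standing on its flat foot. Origin: foot's underside, right below the grip's middle; z up, x along the foot from spine to open end (the bar enters there). Foot 50 mm wide (y), x = -37 to 33 mm. Spine: x = -37 to -29, 24 mm wide, from foot to grip.
- lifter_seat (a point): Lowest line of the shallow V in the upper face of the lifter's foot, where the hanging bar settles: x = 0, 8 mm above the foot's underside, right below the grip. There the bar's axis lies 13 mm above the underside and 117 mm below the grip's centre. A lip across the foot's open end (x = 27 to 33 mm) rises to 20 mm above the underside and keeps the bar in.
- lifter_grip (a point): Centre of the lifter's wooden grip, a level bar 90 mm long (x), 24 mm wide (y) and 30 mm high, 130 mm above the underside of the foot. To be grasped from above across its width at the middle. x and z as the lifter's.
- board_top (a point): Centre of the upper face, 16 mm above the counter, of a fixed round wooden board 250 mm across: the place for the lid.
- tray_in (a point): Centre of the inner floor (4 to 5 mm above the counter) of the fixed shallow aluminium tray, outside 170 x 150 mm (x by y, turned with the tray), walls 4 mm thick and 14 mm high in all. The lifter starts standing in it and must stand in it again, anywhere flat on its floor.
- soap1: Bystander: brown soap bar 90 x 60 x 45 mm, at the far side of the work area.
- soap2: Bystander: brown soap bar 90 x 60 x 45 mm, on the robot's side.
- roll_center (a point): Bystander: cream soap cylinder standing upright, 48 mm across, 100 mm tall, on the robot's side; point at its centre.
- cup: Bystander: white cup 72 mm across, 75 mm tall, at the far side.
- spatula: Bystander: spatula 200 mm long lying at the far side in front of the scale.

How it is judged:
By the outcome, as a careful person would: the job done as asked, in the order asked, and still so for the second after the job is handed in, with the robot touching nothing.
It also fails if it takes over 72 s, if anything falls off the work surface, if the arm or the gripper's body presses on something with over 40 N, if the wrist force passes 120 N, or if a joint passes its speed limit or range.

## Working session

There is one attempt and no reset: what is moved stays moved. The work goes in short steps, Python scripts to look and compute and a shell command to move; the robot and the scene stay as the last step left them, time stands still between calls to the robot, and variables do not carry over. Pictures are saved under pics/ and viewed, and the job is handed in when it is done.

```bash
ls; mkdir -p pics
python3 - <<'E'
from cell import readout, cams
import cv2
print(readout.observe())
for n in ["scene","top","wrist"]:
    c=cams.read_camera(n)
    cv2.imwrite(f"pics/{n}0.png",c["color"][:,:,::-1])
    print(n,c["fx"],c["fy"],c["cx"],c["cy"],c.get("world_to_cam",c.get("T_tool_cam")))
E
```

```text
pics
{'time': 0.0, 'qpos': array([-1.38898311e+00,  3.42708013e-01,  1.52500829e+00,  7.97437530e-06,
        1.27537653e+00, -1.46031551e-01]), 'qvel': array([-9.42164581e-04,  5.64424590e-06, -9.87497472e-06,  4.25720343e-04,
        2.69614879e-03, -1.10954719e-03]), 'joint_efforts': array([ 1.36656945e-03, -4.31238556e+01, -2.44219851e+01,  7.18616461e-02,
        5.59504679e-02, -1.07636924e-04]), 'tool_pos': array([ 0.169034  , -0.49690412,  0.40405544]), 'tool_rot': array([-1.72191088,  1.56929614,  1.74752421]), 'contact_force': array([ 0.56770228, -0.17441267, -0.71066169]), 'torque': array([ 0.02896848,  0.00943115, -0.01111082]), 'opening': 0.09166576985539754}
scene 457.23097448614936 457.23097448614936 320.08653614554544 202.51583293496614 [[-0.74359107  0.66840949  0.01735127  0.41930993]
 [ 0.42180067  0.48906331 -0.76347972 -0.15463742]
 [-0.51880296 -0.56039792 -0.64559868  1.50078427]
 [ 0.          0.          0.          1.        ]]
top 424.0510755496374 424.0510755496374 320.24174397209737 192.82010712017401 [[ 0.00778803 -0.9999283  -0.00909569  0.01025317]
 [-0.99047647 -0.00646339 -0.13753033  0.55255818]
 [ 0.13746168  0.01008016 -0.99045579  0.96471222]
 [ 0.          0.          0.          1.        ]]
wrist 333.22129907769437 333.22129907769437 318.05935729391507 199.3414393295751 [[-1.06222881e-04 -2.60911530e-01  9.65362710e-01  2.01935966e-02]
 [ 9.99999951e-01  2.58116988e-04  1.79796228e-04  6.22207044e-04]
 [-2.96087424e-04  9.65362681e-01  2.60911490e-01 -6.95559718e-02]
 [ 0.00000000e+00  0.00000000e+00  0.00000000e+00  1.00000000e+00]]
```

View pics/scene0.png

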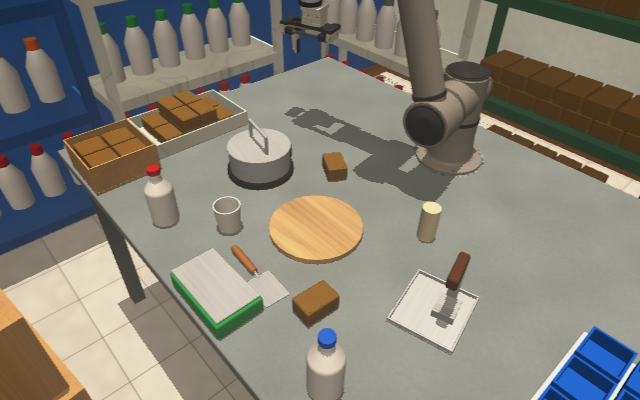

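View pics/top0.png

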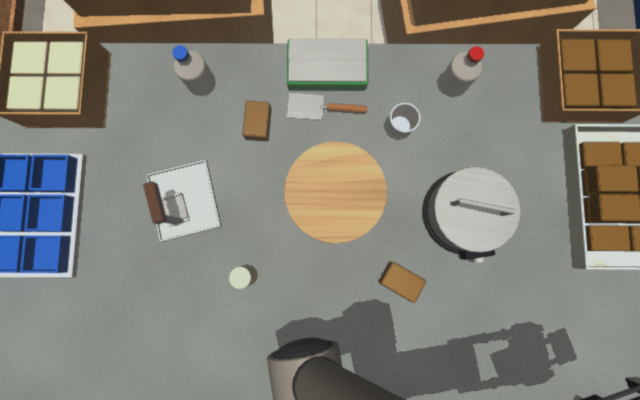

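View pics/wrist0.png

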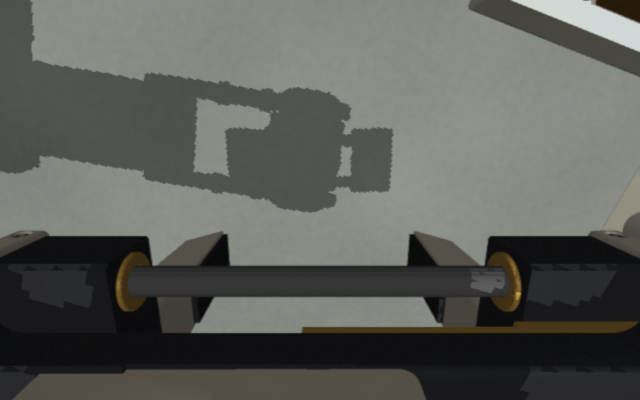

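The top view shows the lifter in its tray at about (170,203), the board at (336,192), the lid at (477,208) with its bar from (453,204) to (513,212), soap2 at (403,282), the roll at (240,278) and the cup at (404,118). I'll enlarge the parts I need to measure.

```bash
cat > h.py <<'E'
import numpy as np, cv2
from cell import readout, cams
def ray(c,u,v,R=None):
    W=c["world_to_cam"]; Rm=W[:3,:3]; o=-Rm.T@W[:3,3]
    d=Rm.T@np.array([(u-c["cx"])/c["fx"],(v-c["cy"])/c["fy"],1]); return o,d
def at(c,u,v,z):
    o,d=ray(c,u,v); return o+d*(z-o[2])/d[2]
def proj(c,p):
    W=c["world_to_cam"]; q=W[:3,:3]@np.array(p)+W[:3,3]
    return np.array([c["fx"]*q[0]/q[2]+c["cx"],c["fy"]*q[1]/q[2]+c["cy"]])
def crop(c,u0,v0,u1,v1,k,name):
    im=c["color"][v0:v1,u0:u1,::-1]
    cv2.imwrite(name,cv2.resize(im,None,fx=k,fy=k,interpolation=cv2.INTER_CUBIC))
def wristcam():
    """wrist camera with world_to_cam added"""
    from scipy.spatial.transform import Rotation as Ro
    s=readout.observe(); c=cams.read_camera("wrist")
    T=np.eye(4);T[:3,:3]=Ro.from_euler('xyz',s["tool_rot"]).as_matrix();T[:3,3]=s["tool_pos"]
    c["world_to_cam"]=np.linalg.inv(T@c["T_tool_cam"]); return c
E
python3 - <<'E'
from h import *
t=cams.read_camera("top");s=cams.read_camera("scene")
crop(t,130,150,230,250,6,"pics/t_tray.png");crop(t,420,160,530,270,5,"pics/t_lid.png")
crop(s,380,240,490,360,5,"pics/s_tray.png");crop(s,215,110,305,195,6,"pics/s_lid.png")
# board ellipse
h=cv2.cvtColor(t["color"],cv2.COLOR_RGB2HSV)
m=((h[...,1]>70)&(h[...,2]>110)).astype(np.uint8);m[:, :270]=0;m[:,400:]=0;m[:130]=0;m[260:]=0
cs,_=cv2.findContours(m,0,1);k=max(cs,key=cv2.contourArea);e=cv2.fitEllipse(k);print(e,at(t,*e[0],.016))
E
```

```text
((335.2474670410156, 191.9248046875), (100.65711212158203, 101.70411682128906), 97.25852966308594) [ 0.55797754 -0.02183186  0.016     ]
```

View pics/t_tray.png

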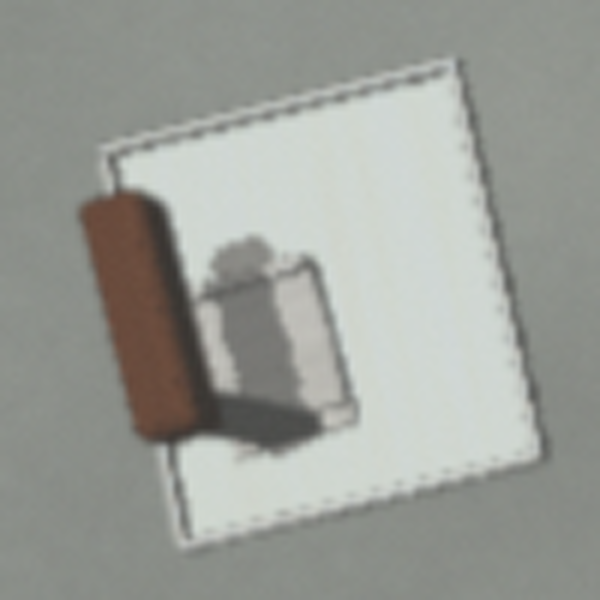

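View pics/t_lid.png

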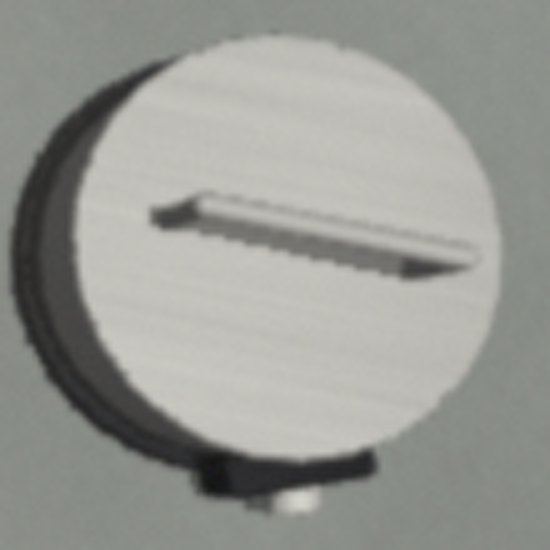

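View pics/s_tray.png

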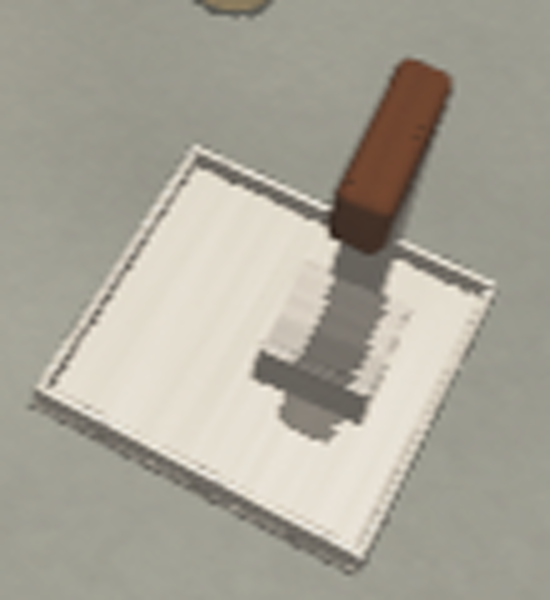

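View pics/s_lid.png

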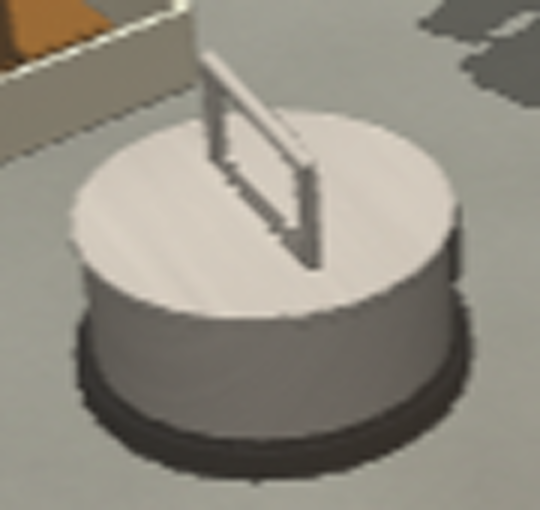

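Run:
```python
from h import *
t=cams.read_camera("top");s=cams.read_camera("scene")
T=lambda u,v:(130+u/6-.5,150+v/6-.5)
L=lambda u,v:(420+u/5-.5,160+v/5-.5)
S=lambda u,v:(380+u/5-.5,240+v/5-.5)
SL=lambda u,v:(215+u/6-.5,110+v/6-.5)
# grip top
for p in [(82,207),(135,438),(150,192),(195,425)]: print("grip top",p,at(t,*T(*p),.1495))
for p in [(408,60),(450,78),(340,190),(392,220)]: print("grip S",p,at(s,*S(*p),.1495))
for p in [(102,150),(458,62),(545,460),(182,548)]: print("tray T",at(t,*T(*p),.014))
for p in [(195,147),(495,287),(362,570),(37,393)]: print("tray S",at(s,*S(*p),.014))
for p in [(202,196),(478,257)]: print("bar T",at(t,*L(*p),.148))
for p in [(205,57),(313,165)]: print("bar S",at(s,*SL(*p),.148))
# flange ellipse
pts=np.array([L(*p) for p in [(75,247),(130,105),(285,35),(420,90),(500,250),(455,370),(300,460),(170,420),(95,340)]],np.float32)
w=np.array([at(t,*p,.093)[:2] for p in pts])
A=np.c_[2*w,np.ones(len(w))];x=np.linalg.lstsq(A,(w**2).sum(1),rcond=None)[0];print("lid circ",x[:2],np.sqrt(x[2]+x[0]**2+x[1]**2))
from scipy.spatial.transform import Rotation as Ro
print(Ro.from_euler('xyz',readout.observe()["tool_rot"]).as_matrix())
```

```text
grip top (82, 207) [0.55341171 0.38764114 0.1495    ]
grip top (135, 438) [0.47218559 0.3638043  0.1495    ]
grip top (150, 192) [0.55891731 0.36392131 0.1495    ]
grip top (195, 425) [0.47685854 0.34312596 0.1495    ]
grip S (408, 60) [0.47992357 0.34622733 0.1495    ]
grip S (450, 78) [0.47534764 0.36388112 0.1495    ]
grip S (340, 190) [0.56045239 0.37005362 0.1495    ]
grip S (392, 220) [0.55765547 0.39270687 0.1495    ]
tray T [0.59831126 0.43991068 0.014     ]
tray T [0.63577066 0.29601926 0.014     ]
tray T [0.47340966 0.25378954 0.014     ]
tray T [0.43730869 0.39749749 0.014     ]
tray S [0.47496033 0.25558877 0.014     ]
tray S [0.43827559 0.39927476 0.014     ]
tray S [0.60375316 0.44476959 0.014     ]
tray S [0.63884726 0.29993411 0.014     ]
bar T [ 0.52671658 -0.27937267  0.148     ]
bar T [ 0.50186948 -0.39303449  0.148     ]
bar S [ 0.49992228 -0.39445114  0.148     ]
bar S [ 0.51933561 -0.27930704  0.148     ]
lid circ [ 0.51206796 -0.33284762] 0.09361656157278943
[[-3.36545311e-05  3.22005851e-01 -9.46737678e-01]
 [ 3.06008621e-04 -9.46737631e-01 -3.22005846e-01]
 [-9.99999953e-01 -3.00546847e-04 -6.66745555e-05]]
```

```bash
python3 -m inch '24 34 0 0 1;24 34 0 0 1;24 34 0 0 1;24 34 0 0 1;24 34 0 0 1;24 34 0 0 1;24 34 0 0 1;24 34 0 0 1' && python3 -m inch '10 40 0 0 1;10 40 0 0 1;10 40 0 0 1;10 40 0 0 1;10 40 0 0 1;10 40 0 0 1;10 40 0 0 1;10 40 0 0 1' && python3 -m inch '12 38 0 0 1;12 38 0 0 1;12 38 0 0 1;12 38 0 0 1;12 38 0 0 1;0 0 0 -0.03 1;0 0 0 0 1;0 0 0 0 1'
```

```text
time: 1.02
tool_pos: [0.3617, -0.2232, 0.405]
tool_rot: [1.998, 1.57, -0.816]
contact_force: [-0.1, -0.6, -0.1]
opening: 0.0917
time: 1.68
tool_pos: [0.441, 0.0972, 0.405]
tool_rot: [2.579, 1.57, -0.235]
contact_force: [0.7, -1.2, -0.6]
opening: 0.0915
time: 2.35
tool_pos: [0.5008, 0.285, 0.4043]
tool_rot: [0.449, 1.57, -2.393]
contact_force: [-0.3, -0.6, -0.3]
opening: 0.0918
```

Run:
```python
from h import *
print(readout.observe()["tool_pos"],readout.observe()["qpos"])
c=wristcam();cv2.imwrite("pics/w1.png",c["color"][:,:,::-1])
print(proj(c,[.517,.366,.1495]),c["world_to_cam"].tolist())
```

```text
[0.50084392 0.28499316 0.40429632] [ 3.84470891e-01  4.37193912e-01  1.37839384e+00 -4.63925570e-04
  1.32718706e+00  1.65620543e+00]
[213.54404529 153.42178308] [[0.2950124276337291, -0.955493208730027, 0.000628977306269364, 0.12363758395957422], [-0.9221624107183604, -0.2845489341504812, 0.2620083821787535, 0.5094584820667233], [-0.25016825498003653, -0.07787574811597645, -0.9650653926318261, 0.5363178268130054], [0.0, 0.0, 0.0, 1.0]]
```

View pics/w1.png

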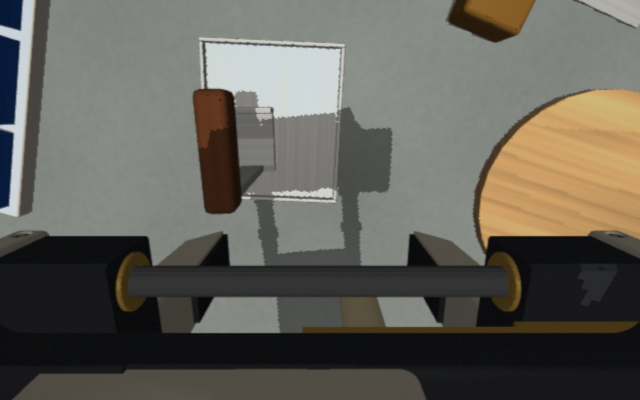

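Run:
```python
from h import *
c=wristcam();crop(c,180,80,290,220,4,"pics/w1c.png")
```

```text
(no output)
```

View pics/w1c.png

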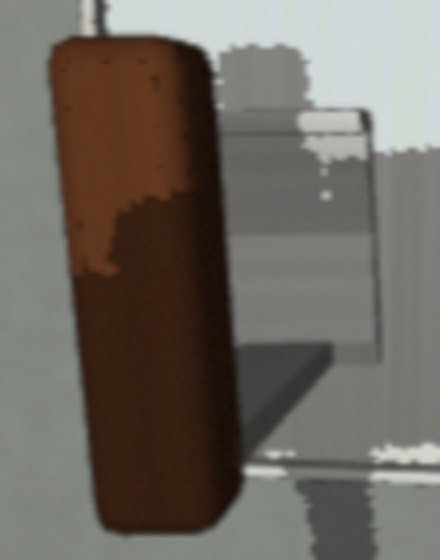

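Run:
```python
from h import *
c=wristcam()
P=[at(c,180+u/4-.5,80+v/4-.5,.1495) for u,v in [(52,42),(98,530),(208,530),(180,42)]]
print(np.array(P),np.mean(P,0))
d1=P[0]-P[1];d2=P[3]-P[2];print(np.arctan2(d1[1],d1[0]),np.arctan2(d2[1],d2[0]),np.linalg.norm(d1),np.linalg.norm(P[0]-P[3]))
# foot right edge
Q=[at(c,180+u/4-.5,80+v/4-.5,.0125) for u,v in [(368,130),(380,360)]];d=Q[0]-Q[1];print(Q,np.arctan2(d[1],d[0]))
from scipy.spatial.transform import Rotation as Ro
print(Ro.from_euler('xyz',readout.observe()["tool_rot"]).as_matrix()[:,1])
```

```text
[[0.55483689 0.38799606 0.1495    ]
 [0.47288334 0.36278359 0.1495    ]
 [0.47883978 0.34336579 0.1495    ]
 [0.56114059 0.3674567  0.1495    ]] [0.51692515 0.36540053 0.1495    ]
0.29845425835834377 0.2847625375983472 0.08574411591979501 0.02148492467628998
[array([0.5501472 , 0.35092928, 0.0125    ]), array([0.49039932, 0.3314463 , 0.0125    ])] 0.31521446035851797
[ 2.92595792e-01 -9.56236180e-01  2.65569549e-04]
```

```bash
python3 -m inch '8 40 0 0 1;8 40.5 0 0 1;0 0 -28 0 1;0 0 -28 0 1;0 0 -28 0 1;0 0 -18 0 1;0 0 -9 0 1;0 0 0 0 1' 45
python3 - <<'E'
from h import *
s=readout.observe();print(s["tool_pos"])
c=wristcam();cv2.imwrite("pics/w2.png",c["color"][:,:,::-1])
E
```

```text
time: 3.17
tool_pos: [0.5169, 0.3644, 0.2919]
tool_rot: [0.226, 1.567, -2.619]
contact_force: [-0.8, -0.5, 0.1]
opening: 0.0917
[0.51691066 0.36437935 0.29194645]
```

View pics/w2.png

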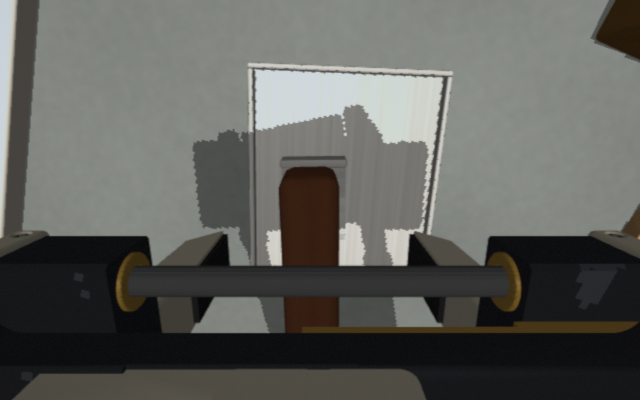

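```bash
python3 -m inch '-1 3 0 0 1;0 0 0 0 0.5;0 0 0 0 0;0 0 0 0 0;0 0 0 0 0;0 0 0 0 0;0 0 0 0 0' 45
python3 - <<'E'
from h import *
s=readout.observe();print(s["tool_pos"],s["contact_force"],s["opening"])
c=wristcam();cv2.imwrite("pics/w3.png",c["color"][:,:,::-1])
E
```

```text
time: 3.8
tool_pos: [0.5161, 0.3685, 0.2939]
tool_rot: [2.781, 1.571, -0.063]
contact_force: [-0.1, 0.1, -0.3]
opening: 0.0561
[0.51605975 0.3684564  0.29390141] [-0.07222343  0.14824749 -0.32710208] 0.05612977853629417
```

View pics/w3.png

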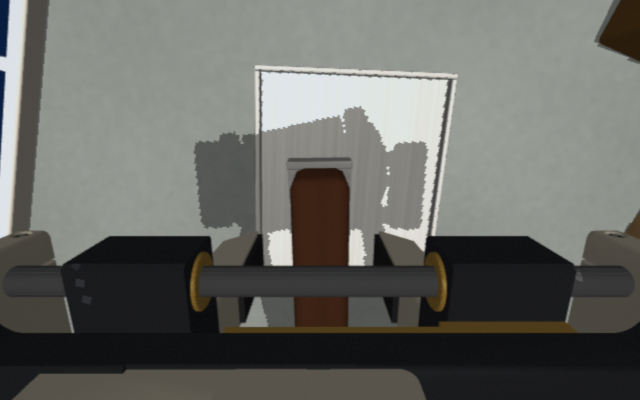

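Now the grip is centred between the pads (320 against 319), and the fingers are still closing.

```bash
python3 -m inch '0 0 0 0 0;0 0 0 0 0;0 0 0 0 0;0 0 0 0 0;0 0 0 0 0;0 0 0 0 0;0 0 0 0 0;0 0 0 0 0' 55;python3 -m inch '0 0 0 0 0;0 0 0 0 0;0 0 0 0 0;0 0 3 0 0;0 0 5 0 0;0 0 8 0 0;0 0 8 0 0;0 0 0 0 0' 55
python3 - <<'E'
from h import *
s=readout.observe();print(s["tool_pos"],s["tool_rot"],s["contact_force"],s["opening"])
E
```

```text
time: 4.52
tool_pos: [0.5161, 0.3684, 0.2936]
tool_rot: [1.056, 1.57, -1.787]
contact_force: [0.4, -0.2, -1.8]
opening: 0.0237
time: 5.18
tool_pos: [0.5164, 0.3688, 0.3203]
tool_rot: [-2.928, 1.567, 0.511]
contact_force: [0.1, 0.1, -2.5]
opening: 0.0236
[0.51642605 0.36877582 0.3203364 ] [-2.92795569  1.56675871  0.51149629] [ 0.09038334  0.08210421 -2.47225437] 0.02360220084807204
```

```bash
python3 -m inch '0 0 25 0 0;-2 -10 25 0 0;-6 -22 25 0 0;-6 -34 25 -0.1 0;-6 -36 10 -0.1 0;-6 -36 0 -0.1 0;-6 -36 0 -0.1 0;-6 -36 0 -0.08 0' && python3 -m inch '-6 -36 0 0 0;-6 -36 0 0 0;-6 -36 0 0 0;-6 -36 0 0 0;-6 -36 0 0 0;-6 -36 0 0 0;-6 -36 0 0 0;-6 -36 0 0 0' && python3 -m inch '-6 -36 0 0 0;-6 -36 0 0 0;-6 -36 0 0 0;-6 -36 0 0 0;-6 -20 0 0 0;0 -10 0 0 0;0 0 0 0 0;0 0 0 0 0'
python3 - <<'E'
from h import *
from scipy.spatial.transform import Rotation as Ro
s=readout.observe();print(s["tool_pos"],Ro.from_euler('xyz',s["tool_rot"]).as_matrix()[:,1])
c=wristcam();cv2.imwrite("pics/w4.png",c["color"][:,:,::-1])
for p in [(.512,-.336,.148)]+[(.512+k*.055*.189,-.336+k*.055*.982,.148) for k in (1,-1)]: print(proj(c,p))
s=cams.read_camera("scene");crop(s,200,60,340,195,5,"pics/s4.png")
E
```

```text
time: 5.85
tool_pos: [0.4773, 0.1578, 0.4279]
tool_rot: [-2.848, 1.569, 0.107]
contact_force: [0.8, 0.6, -3.0]
opening: 0.0236
time: 6.52
tool_pos: [0.4293, -0.1303, 0.4278]
tool_rot: [2.898, 1.569, -0.426]
contact_force: [1.0, -0.2, -3.0]
opening: 0.0237
time: 7.18
tool_pos: [0.4003, -0.3023, 0.4271]
tool_rot: [-1.495, 1.57, 1.464]
contact_force: [-0.1, 0.4, -2.7]
opening: 0.0238
[ 0.40025002 -0.30234576  0.42714407] [-1.81817250e-01 -9.83332008e-01 -8.06569080e-04]
[335.14138362  42.42944271]
[258.10366162  41.80959712]
[412.14860934  43.04904293]
```

View pics/w4.png

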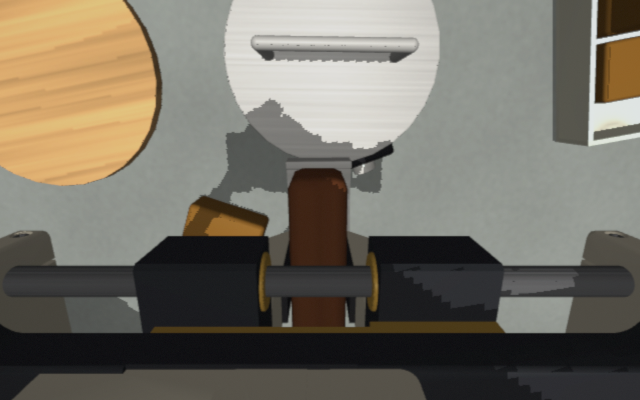

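View pics/s4.png

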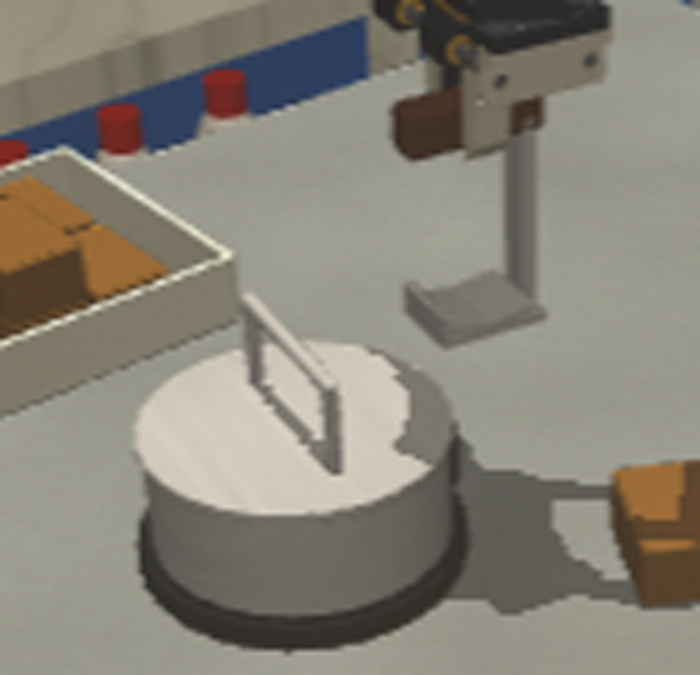

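```bash
python3 -m inch '-2 -12 0 -0.01 0;0 0 -15 0 0;0 0 -15 0 0;20 -4 0 0 0;20 -4 0 0 0;0 0 0 0 0;0 0 0 0 0'
python3 - <<'E'
from h import *
from scipy.spatial.transform import Rotation as Ro
s=readout.observe();print(s["tool_pos"],s["contact_force"],Ro.from_euler('xyz',s["tool_rot"]).as_matrix()[:,1])
c=wristcam();cv2.imwrite("pics/w5.png",c["color"][:,:,::-1])
s=cams.read_camera("scene");crop(s,215,60,325,175,6,"pics/s5.png")
E
```

```text
time: 7.87
tool_pos: [0.439, -0.3223, 0.3969]
tool_rot: [0.087, 1.57, 3.039]
contact_force: [0.3, 0.6, -3.6]
opening: 0.0235
[ 0.43896324 -0.322285    0.39694865] [ 0.34628348  0.63571692 -3.57203526] [-1.89078198e-01 -9.81962033e-01  3.27576286e-05]
```

View pics/w5.png

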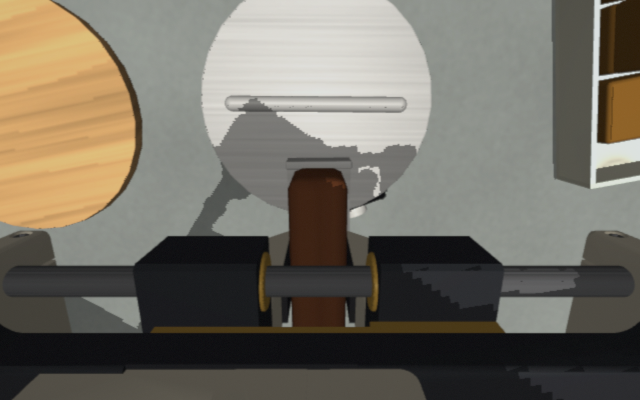

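View pics/s5.png

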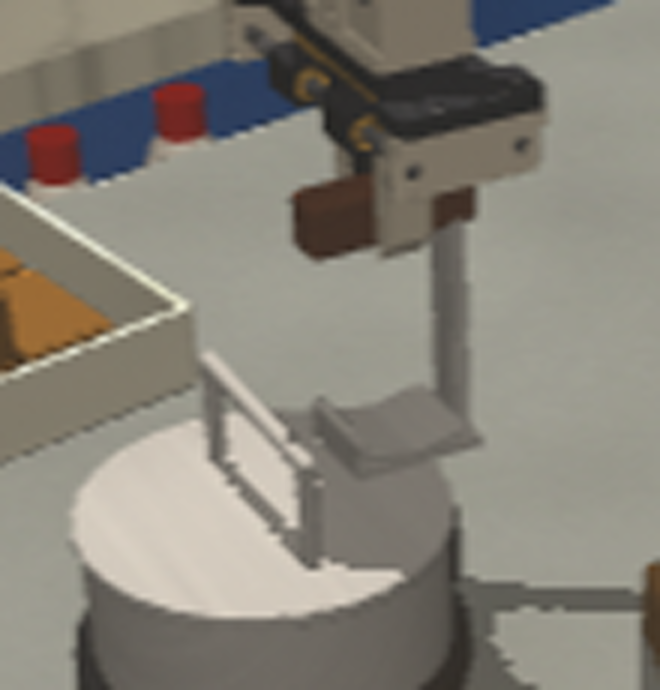

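```bash
python3 - <<'E'
from h import *
c=wristcam()
for u,v in [(229,103),(404,104),(316,103.5)]: print(at(c,u,v,.149))
E
python3 -m inch '18 -3.5 0 0 0;18 -3.5 0 0 0;0 0 0 0 0;0 0 0 0 0'
python3 - <<'E'
from h import *
s=readout.observe();print(s["tool_pos"],s["contact_force"])
s=cams.read_camera("scene");crop(s,215,60,325,175,6,"pics/s6.png")
c=wristcam();cv2.imwrite("pics/w6.png",c["color"][:,:,::-1])
E
```

```text
[ 0.5213701  -0.27962575  0.149     ]
[ 0.49891412 -0.39242848  0.149     ]
[ 0.5102074  -0.33568989  0.149     ]
time: 8.35
tool_pos: [0.4741, -0.3296, 0.3971]
tool_rot: [-0.02, 1.57, 2.93]
contact_force: [-0.4, -0.6, -2.7]
opening: 0.0236
[ 0.47410633 -0.32962769  0.39707041] [-0.36667736 -0.61570294 -2.67302537]
```

View pics/s6.png

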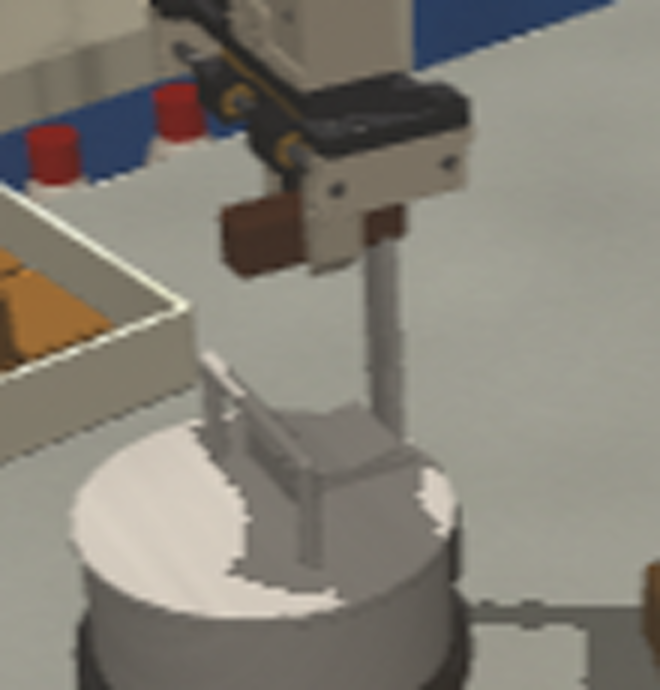

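View pics/w6.png

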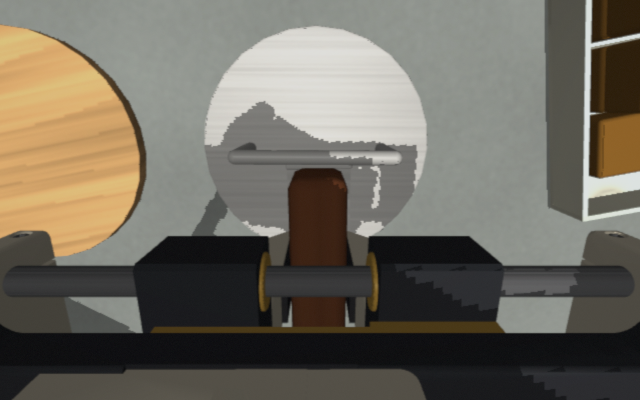

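```bash
python3 -m inch '12 -2.4 0 0 0;12 -2.4 0 0 0;12 -2.4 0 0 0;0 0 0 0 0;0 0 0 0 0'
python3 - <<'E'
from h import *
s=readout.observe();print(s["tool_pos"],s["contact_force"])
s=cams.read_camera("scene");crop(s,215,60,325,175,6,"pics/s7.png")
t=cams.read_camera("top");crop(t,420,140,540,260,5,"pics/t7.png")
E
```

```text
time: 8.87
tool_pos: [0.5097, -0.3369, 0.397]
tool_rot: [-0.136, 1.57, 2.814]
contact_force: [-0.3, -0.8, -2.2]
opening: 0.0237
[ 0.5096621  -0.33689647  0.39698964] [-0.28295888 -0.79985472 -2.1593277 ]
```

View pics/s7.png

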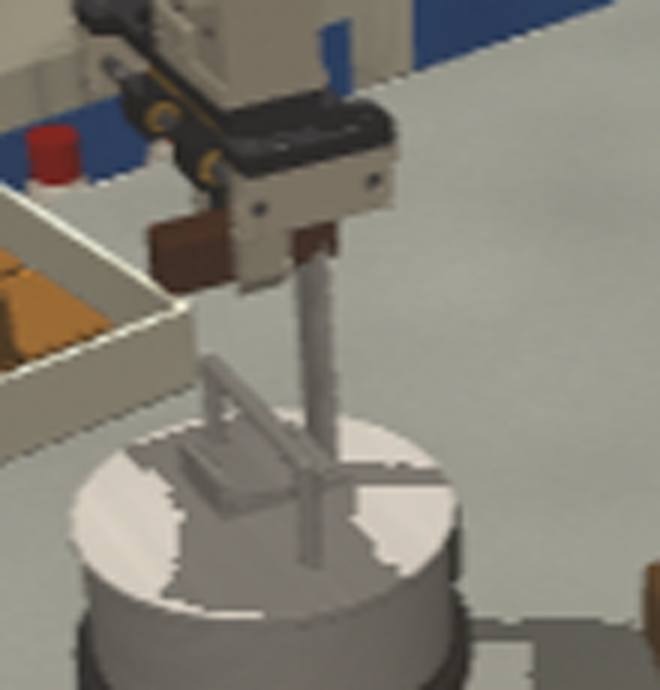

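View pics/t7.png

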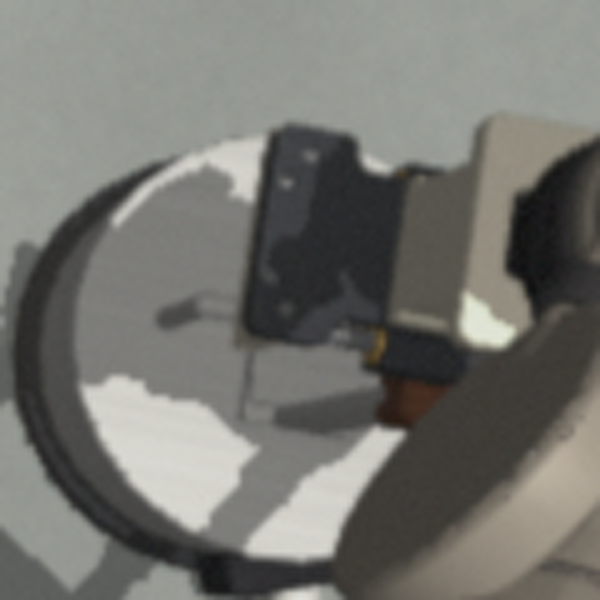

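```bash
python3 -m inch '0 0 6 0 0;0 0 6 0 0;0 0 5 0 0;0 0 3 0 0;0 0 2 0 0;0 0 2 0 0;0 0 0 0 0'; python3 -m inch '0 0 1 0 0;0 0 1 0 0;0 0 1 0 0;0 0 1 0 0;0 0 1 0 0;0 0 1 0 0;0 0 1 0 0;0 0 0 0 0' 60
python3 - <<'E'
from h import *
s=readout.observe();print(s["tool_pos"],s["contact_force"])
s=cams.read_camera("scene");crop(s,215,60,325,175,6,"pics/s8.png")
c=wristcam();cv2.imwrite("pics/w8.png",c["color"][:,:,::-1])
E
```

```text
time: 9.55
tool_pos: [0.5102, -0.337, 0.4216]
tool_rot: [2.44, 1.57, -0.894]
contact_force: [0.5, -0.9, -2.6]
opening: 0.024
time: 10.22
tool_pos: [0.5102, -0.337, 0.428]
tool_rot: [-0.322, 1.57, 2.628]
contact_force: [0.7, 0.6, -7.1]
opening: 0.0235
[ 0.51019948 -0.33699862  0.4279604 ] [ 0.74341527  0.5693065  -7.08429655]
```

View pics/s8.png

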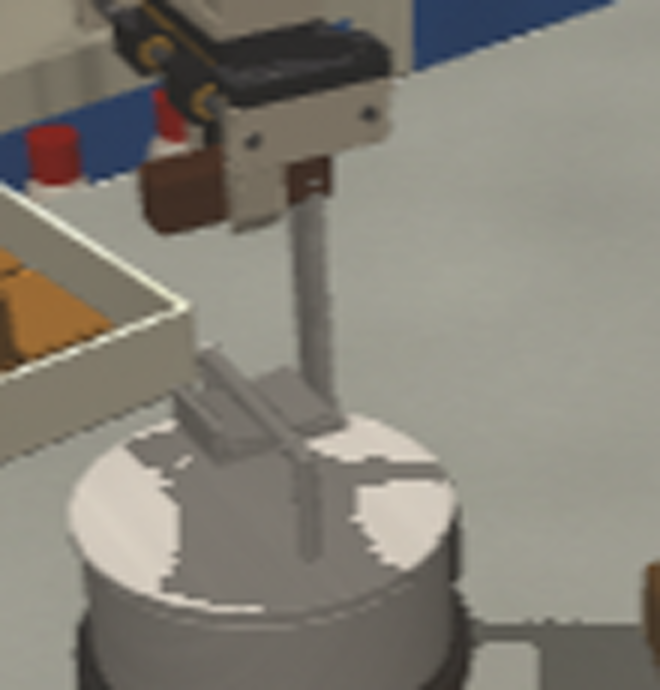

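View pics/w8.png

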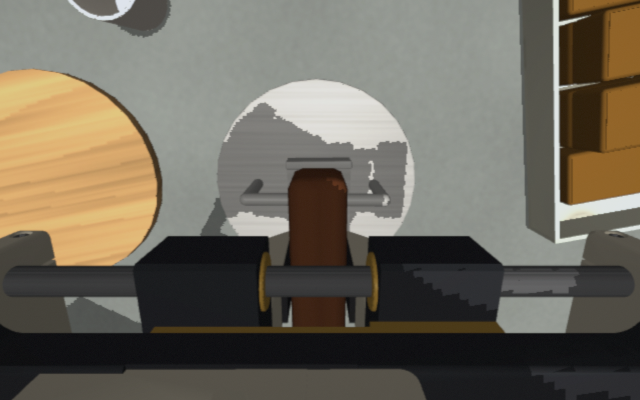

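```bash
python3 -m inch '0 0 1 0 0;0 0 1.5 0 0;0 0 2 0 0;0 0 2 0 0;0 0 2 0 0;0 0 2 0 0;0 0 1 0 0;0 0 0.5 0 0' 60
python3 - <<'E'
from h import *
s=readout.observe();print(s["tool_pos"],s["contact_force"])
s=cams.read_camera("scene");crop(s,215,60,325,195,5,"pics/s9.png")
c=wristcam();cv2.imwrite("pics/w9.png",c["color"][:,:,::-1])
E
```

```text
time: 10.98
tool_pos: [0.5102, -0.337, 0.4405]
tool_rot: [2.487, 1.57, -0.847]
contact_force: [-0.4, -0.2, -8.5]
opening: 0.0239
[ 0.51018226 -0.33698501  0.44053165] [-0.39571    -0.20095581 -8.49471707]
```

View pics/s9.png

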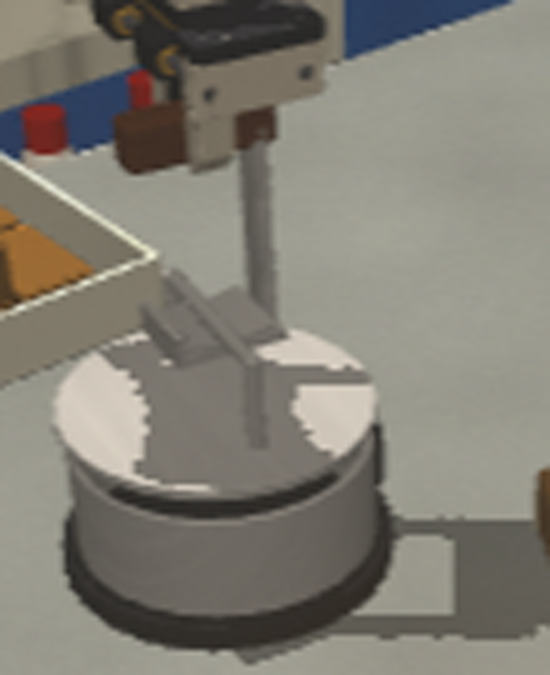

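View pics/w9.png

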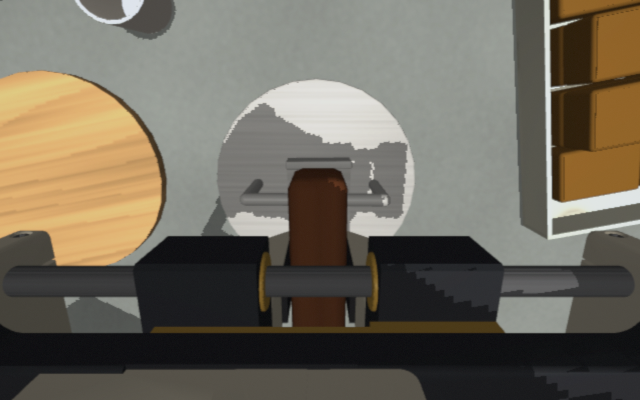

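```bash
python3 -m inch '0 0 1 0 0;0 0 3 0 0;0 0 4 0 0;0 0 5 0 0;0 0 5 0 0;0 0 5 0 0;0 0 3 0 0;0 0 2 0 0' && python3 -m inch '0 1 1 0 0;0.3 2 0 0 0;0.5 3 0 0 0;0.7 4.5 0 0 0;1 6 0 0 0;1.2 7.5 0 0 0;1.3 9 0 0 0;1.5 10 0 0 0'
python3 - <<'E'
from h import *
s=readout.observe();print(s["tool_pos"],s["contact_force"])
s=cams.read_camera("scene");crop(s,215,40,345,195,4,"pics/s10.png")
E
```

```text
time: 11.75
tool_pos: [0.5102, -0.337, 0.469]
tool_rot: [2.529, 1.57, -0.804]
contact_force: [-0.5, -0.1, -9.0]
opening: 0.0241
time: 12.42
tool_pos: [0.5168, -0.293, 0.4691]
tool_rot: [-0.494, 1.571, 2.455]
contact_force: [-0.4, 0.9, -7.9]
opening: 0.0236
[ 0.5167893  -0.29296439  0.46913288] [-0.35651471  0.88807063 -7.89496189]
```

View pics/s10.png

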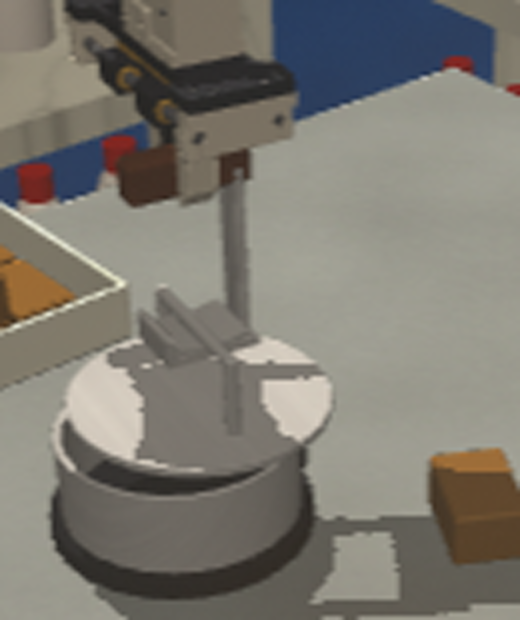

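```bash
python3 -m inch '1.6 11 0 0 0;1.7 11 0 0 0;1.7 11 0 0 0;1.7 11 0 0 0;1.7 11 0 0 0;1.7 11 0 0 0;1.7 11 0 0 0;1.7 11 0 0 0' && python3 -m inch '1.7 11 0 0 0;1.7 11 0 0 0;1.7 11 0 0 0;1.7 11 0 0 0;1.7 11 0 0 0;1.7 11 0 0 0;1.7 11 0 0 0;1.7 11 0 0 0' && python3 -m inch '1.7 11 0 0 0;1.7 11 0 0 0;1.7 11 0 0 0;1.7 11 0 0 0;1.7 10 0 0 0;1.5 9 0 0 0;1.3 8 0 0 0;1 7 0 0 0' && python3 -m inch '1 6 0 0 0;0.8 5 0 0 0;0.6 4 0 0 0;0 2 0 0 0;0 1 0 0 0;0 0 0 0 0;0 0 0 0 0'
python3 - <<'E'
from h import *
s=readout.observe();print(s["tool_pos"],s["contact_force"])
t=cams.read_camera("top");crop(t,250,80,450,280,4,"pics/t11.png")
c=wristcam();cv2.imwrite("pics/w11.png",c["color"][:,:,::-1])
s=cams.read_camera("scene");crop(s,215,100,415,300,4,"pics/s11.png")
E
```

```text
time: 13.13
tool_pos: [0.5303, -0.2048, 0.4692]
tool_rot: [1.895, 1.571, -1.439]
contact_force: [0.3, -0.4, -7.7]
opening: 0.0235
time: 13.8
tool_pos: [0.5439, -0.1169, 0.4692]
tool_rot: [1.617, 1.571, -1.717]
contact_force: [0.2, -0.0, -9.7]
opening: 0.0242
time: 14.47
tool_pos: [0.5562, -0.0391, 0.4692]
tool_rot: [1.734, 1.571, -1.599]
contact_force: [0.1, -1.0, -8.7]
opening: 0.0235
time: 15.05
tool_pos: [0.5585, -0.0222, 0.4692]
tool_rot: [1.699, 1.57, -1.635]
contact_force: [0.6, -0.3, -8.6]
opening: 0.0236
[ 0.55847237 -0.02220307  0.46919643] [ 0.63420913 -0.28507628 -8.62466806]
```

View pics/w11.png

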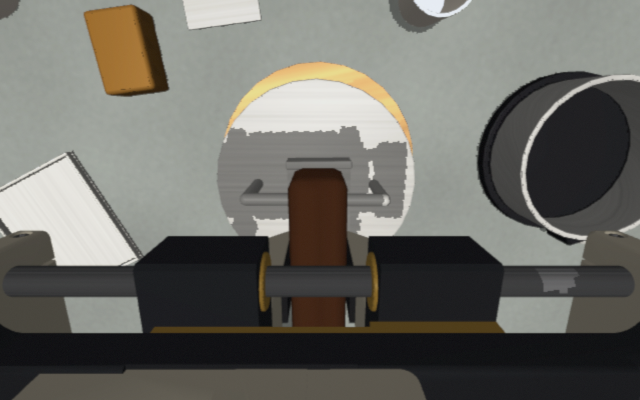

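View pics/s11.png

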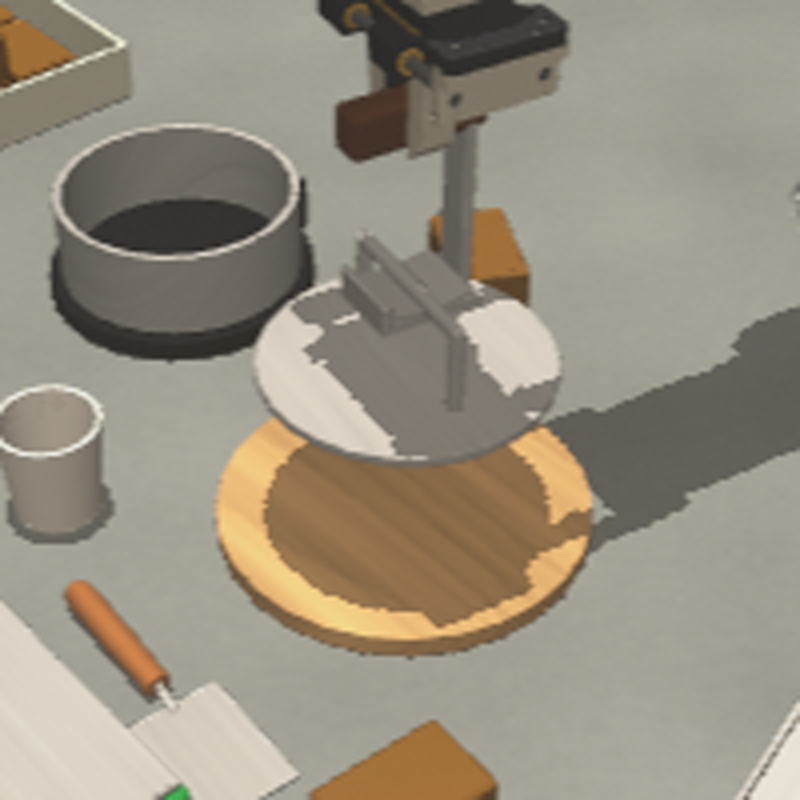

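View pics/t11.png

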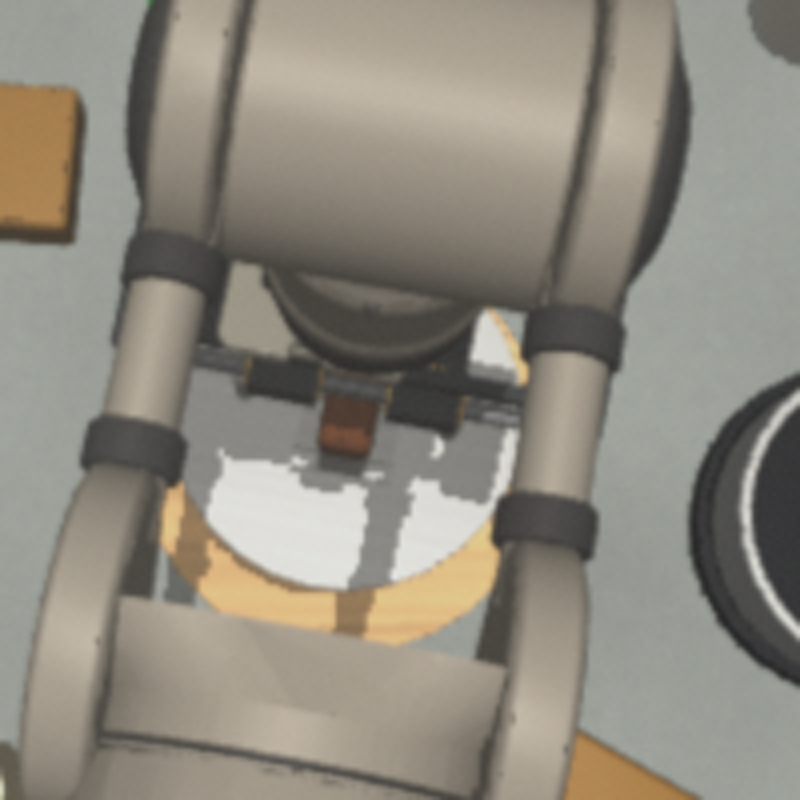

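```bash
python3 -m inch '0 0 -2 0 0;0 0 -4 0 0;0 0 -6 0 0;0 0 -6 0 0;0 0 -6 0 0;0 0 -6 0 0;0 0 -6 0 0;0 0 -6 0 0' && python3 -m inch '0 0 -6 0 0;0 0 -6 0 0;0 0 -6 0 0;0 0 -6 0 0;0 0 -6 0 0;0 0 -4 0 0;0 0 -3 0 0;0 0 -2 0 0' && python3 -m inch '0 0 -2 0 0;0 0 -2 0 0;0 0 -2 0 0;0 0 -1 0 0;0 0 -1 0 0;0 0 0 0 0;0 0 0 0 0'
python3 - <<'E'
from h import *
s=readout.observe();print(s["tool_pos"],s["contact_force"])
s=cams.read_camera("scene");crop(s,235,130,385,280,5,"pics/s12.png")
E
```

```text
time: 15.87
tool_pos: [0.5585, -0.022, 0.4264]
tool_rot: [0.298, 1.57, -3.035]
contact_force: [-0.5, -0.3, -8.8]
opening: 0.0235
time: 16.53
tool_pos: [0.5585, -0.022, 0.3877]
tool_rot: [0.196, 1.57, -3.138]
contact_force: [-0.4, -0.1, -8.3]
opening: 0.0237
time: 17.12
tool_pos: [0.5585, -0.022, 0.3802]
tool_rot: [2.399, 1.571, -0.935]
contact_force: [0.1, -0.5, -8.3]
opening: 0.0239
[ 0.55850256 -0.02195849  0.38022482] [ 0.14618046 -0.46703093 -8.32257   ]
```

View pics/s12.png

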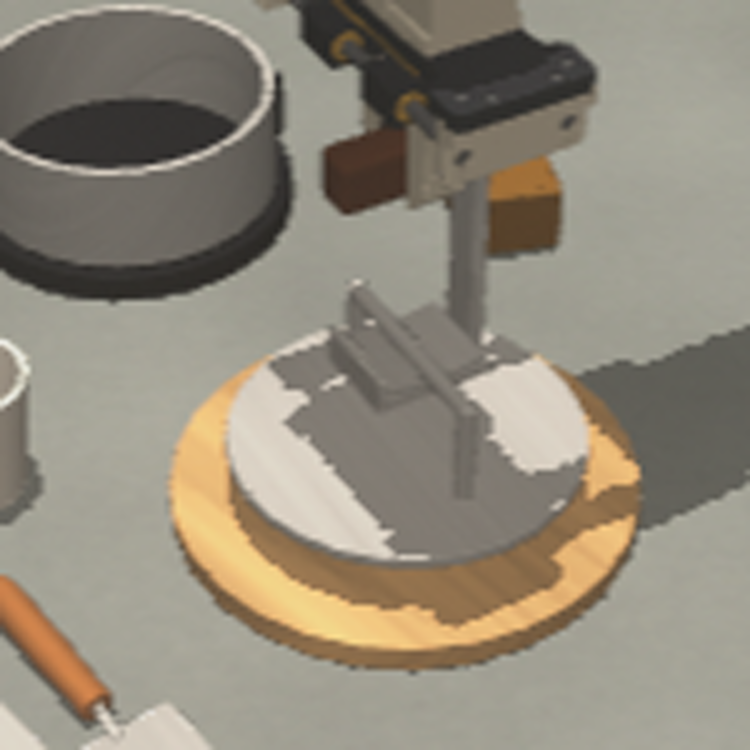

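```bash
python3 -m inch '0 0 -1 0 0;0 0 -1.5 0 0;0 0 -1.5 0 0;0 0 -1.5 0 0;0 0 -1.5 0 0;0 0 -1.5 0 0;0 0 -1 0 0;0 0 -1 0 0' && python3 -m inch '0 0 -0.7 0 0;0 0 -0.7 0 0;0 0 -0.7 0 0;0 0 -0.7 0 0;0 0 -0.7 0 0;0 0 -0.7 0 0;0 0 -0.7 0 0;0 0 0 0 0'
```

```text
time: 17.83
tool_pos: [0.5585, -0.022, 0.3695]
tool_rot: [0.635, 1.571, -2.699]
contact_force: [-0.3, 0.1, -8.9]
opening: 0.0237
time: 18.5
tool_pos: [0.5584, -0.022, 0.3646]
tool_rot: [0.295, 1.57, -3.039]
contact_force: [0.8, 0.5, -7.6]
opening: 0.0237
```

```bash
python3 -m inch '0 0 -0.6 0 0;0 0 -0.6 0 0;0 0 -0.6 0 0;0 0 -0.6 0 0;0 0 -0.6 0 0;0 0 0 0 0'
```

```text
time: 19.0
tool_pos: [0.5586, -0.022, 0.3623]
tool_rot: [3.115, 1.57, -0.219]
contact_force: [0.7, 0.1, -2.6]
opening: 0.0232
```

```bash
python3 -m inch '0 0 -3 0 0;0 0 -5 0 0;0 0 -6 0 0;0 0 -6 0 0;0 0 -4 0 0;0 0 -2 0 0;0 0 0 0 0;0 0 0 0 0'
python3 - <<'E'
from h import *
s=readout.observe();print(s["tool_pos"],s["contact_force"])
s=cams.read_camera("scene");crop(s,235,130,385,280,5,"pics/s13.png")
c=wristcam();cv2.imwrite("pics/w13.png",c["color"][:,:,::-1])
E
```

```text
time: 19.67
tool_pos: [0.5586, -0.022, 0.3357]
tool_rot: [0.451, 1.571, -2.883]
contact_force: [0.3, -0.5, -1.7]
opening: 0.0239
[ 0.55855491 -0.02198278  0.33567378] [ 0.2506485  -0.53743444 -1.66764682]
```

View pics/s13.png

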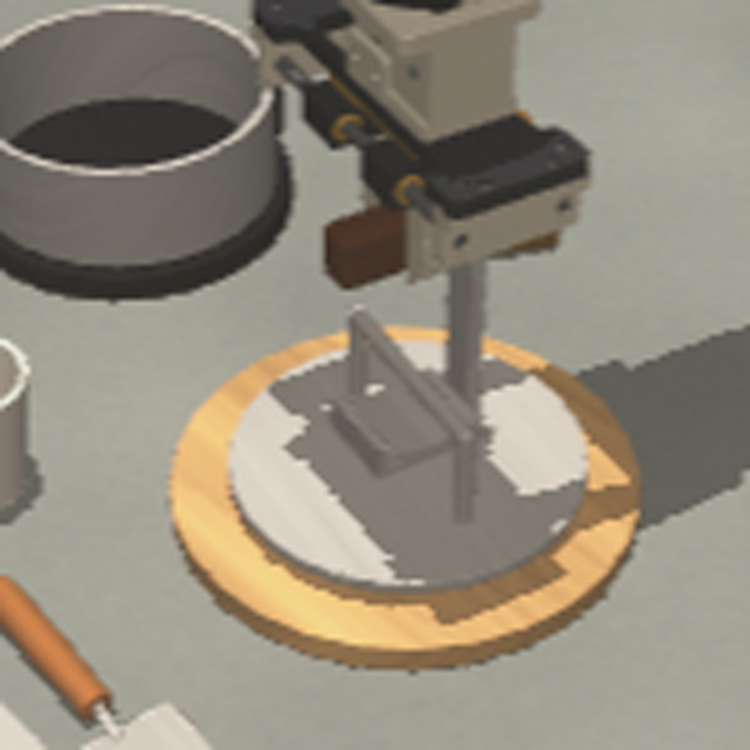

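View pics/w13.png

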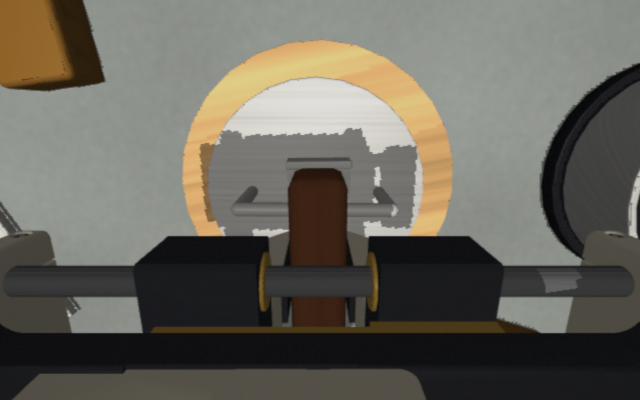

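```bash
python3 -m inch '-4 0.8 0 0 0;-7 1.3 0 0 0;-8 1.5 0 0 0;-8 1.5 0 0 0' && python3 -m inch '-8 1.5 0 0 0;-10 2 0 0 0;-10 2 0 0 0;-12 2.4 0 0 0;-12 2.4 0 0 0;-12 2.4 0 0 0;-12 2.4 0 0 0;0 0 0 0 0'
python3 - <<'E'
from h import *
s=readout.observe();print(s["tool_pos"],s["contact_force"])
s=cams.read_camera("scene");crop(s,235,130,385,280,5,"pics/s14.png")
c=wristcam();cv2.imwrite("pics/w14.png",c["color"][:,:,::-1])
E
```

```text
time: 20.1
tool_pos: [0.5304, -0.0167, 0.3358]
tool_rot: [0.228, 1.57, -3.106]
contact_force: [-0.3, 0.2, -2.8]
opening: 0.0237
time: 20.77
tool_pos: [0.4531, -0.0012, 0.3358]
tool_rot: [0.037, 1.569, 2.986]
contact_force: [0.2, -0.2, -3.2]
opening: 0.0236
[ 0.45308113 -0.00115288  0.33581121] [ 0.24646445 -0.1636975  -3.16170021]
```

View pics/s14.png

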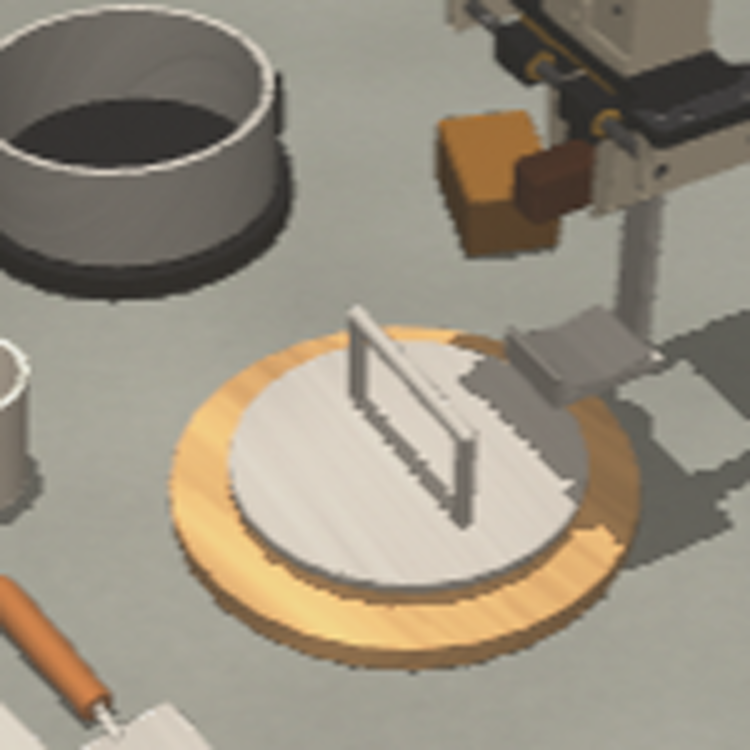

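View pics/w14.png

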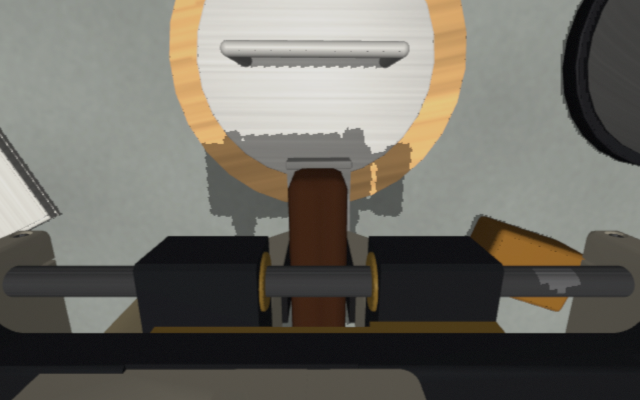

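```bash
python3 -m inch '-8 1.6 20 0 0;-6 1.2 25 0 0;0 0 25 0 0;0 0 22 0 0;4 12 0 0 0;9 25 0 0.09 0;9 35 0 0.09 0;9 35 0 0.09 0' && python3 -m inch '9 35 0 0.09 0;9 35 0 0.09 0;9 35 0 0 0;9 35 0 0 0;9 35 0 0 0;9 35 0 0 0;9 22 0 0 0;0 10 0 0 0' && python3 -m inch '0 0 0 0 0;0 0 0 0 0;0 0 0 0 0'
python3 - <<'E'
from h import *
from scipy.spatial.transform import Rotation as Ro
s=readout.observe();print(s["tool_pos"],s["contact_force"],Ro.from_euler('xyz',s["tool_rot"]).as_matrix()[:,1])
c=wristcam();cv2.imwrite("pics/w15.png",c["color"][:,:,::-1])
s=cams.read_camera("scene");crop(s,370,180,520,360,4,"pics/s15.png")
E
```

```text
time: 21.53
tool_pos: [0.4733, 0.1088, 0.4282]
tool_rot: [3.017, 1.569, -0.045]
contact_force: [0.2, -0.6, -2.3]
opening: 0.0239
time: 22.2
tool_pos: [0.5365, 0.3532, 0.4266]
tool_rot: [-2.385, 1.57, 1.017]
contact_force: [0.4, -0.0, -3.1]
opening: 0.0239
time: 22.45
tool_pos: [0.5356, 0.3489, 0.4277]
tool_rot: [0.994, 1.57, -1.891]
contact_force: [0.0, 0.8, -1.7]
opening: 0.0236
[0.5355732  0.34886605 0.42772558] [ 0.02969675  0.84450692 -1.7369276 ] [ 2.54049773e-01 -9.67190799e-01  8.19198592e-04]
```

View pics/w15.png

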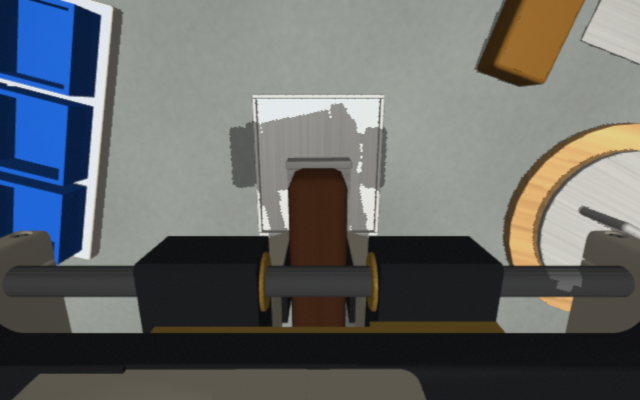

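View pics/s15.png

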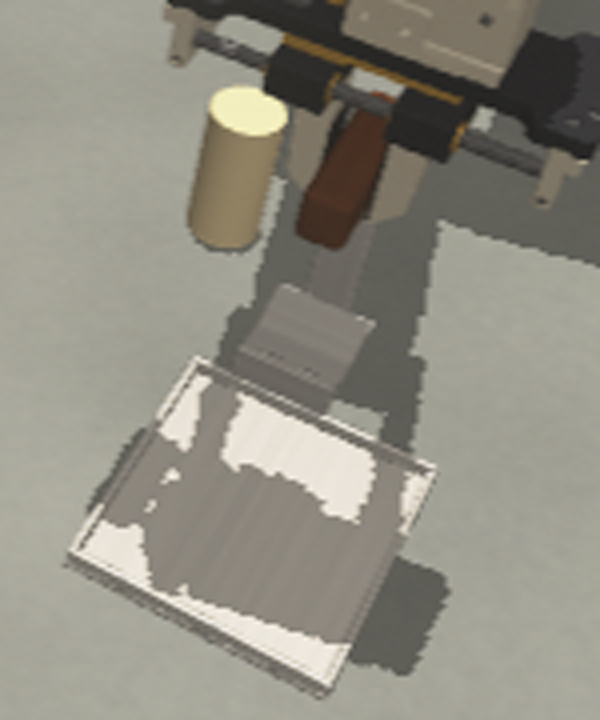

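```bash
python3 - <<'E'
from h import *
c=wristcam()
P=[at(c,u,v,.014) for u,v in [(252,96),(384,96),(378,233),(259,233)]];print(np.array(P),np.mean(P,0))
E
python3 -m inch '0 0 -20 0 0;0 0 -30 0 0;0 0 -30 0 0;0 0 -20 0 0;0 0 -15 0 0;0 0 -8 0 0;0 0 -4 0 0;0 0 0 0 0'
python3 - <<'E'
from h import *
print(readout.observe()["tool_pos"])
c=wristcam();cv2.imwrite("pics/w16.png",c["color"][:,:,::-1])
s=cams.read_camera("scene");crop(s,370,200,520,360,4,"pics/s16.png")
E
```

```text
[[0.59828783 0.44135461 0.014     ]
 [0.63613852 0.29705169 0.014     ]
 [0.47687966 0.25429666 0.014     ]
 [0.43888952 0.39924555 0.014     ]] [0.53754888 0.34798712 0.014     ]
time: 23.27
tool_pos: [0.5356, 0.3496, 0.3007]
tool_rot: [0.484, 1.57, -2.4]
contact_force: [0.2, 1.1, -3.3]
opening: 0.0235
[0.53564175 0.34958361 0.30070845]
```

View pics/s16.png

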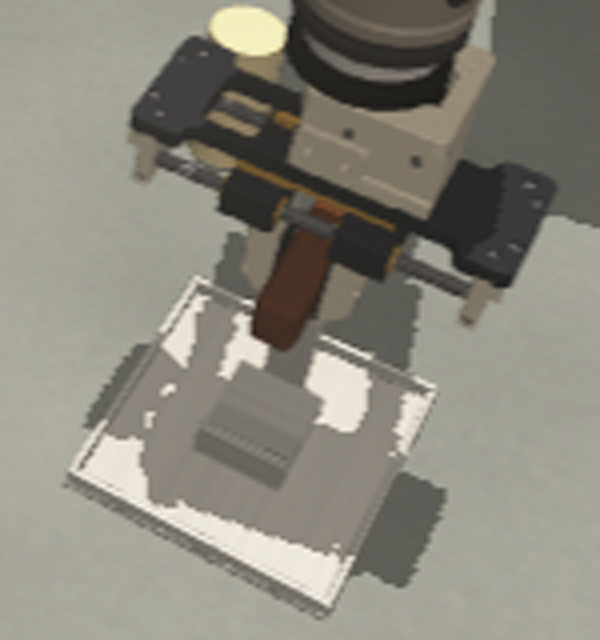

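```bash
python3 -m inch '0 0 -2 0 0;0 0 -2 0 0;0 0 -1 0 0;0 0 -0.7 0 0;0 0 -0.5 0 0;0 0 -0.5 0 0;0 0 0 0 0'; python3 -m inch '0 0 -0.4 0 0;0 0 -0.4 0 0;0 0 0 0 0;0 0 0 0 0'
```

```text
time: 23.95
tool_pos: [0.5355, 0.3501, 0.294]
tool_rot: [0.878, 1.571, -2.006]
contact_force: [1.1, 0.5, -3.5]
opening: 0.0235
time: 24.28
tool_pos: [0.5355, 0.35, 0.2936]
tool_rot: [3.104, 1.57, 0.221]
contact_force: [-0.0, 0.0, -0.2]
opening: 0.0241
```

Touching down: the load has gone from -3 N to about 0. I'll release it and rise straight up.

```bash
python3 -m inch '0 0 -0.3 0 0;0 0 0 0 0;0 0 0 0 0.35;0 0 0 0 0.4;0 0 0 0 0.5;0 0 0 0 0.6;0 0 0 0 0.7;0 0 0 0 0.8' 5; python3 -m inch '0 0 0 0 0.9;0 0 0 0 1;0 0 0 0 1;0 0 0 0 1;0 0 0 0 1;0 0 0 0 1;0 0 0 0 1;0 0 0 0 1'
python3 - <<'E'
from h import *
c=wristcam();cv2.imwrite("pics/w17.png",c["color"][:,:,::-1])
E
```

```text
time: 24.95
tool_pos: [0.5355, 0.3501, 0.2929]
tool_rot: [0.331, 1.571, -2.553]
contact_force: [0.7, -0.3, 0.0]
opening: 0.0591
time: 25.62
tool_pos: [0.5355, 0.35, 0.293]
tool_rot: [1.838, 1.571, -1.046]
contact_force: [0.5, -0.3, 0.0]
opening: 0.0914
```

View pics/w17.png

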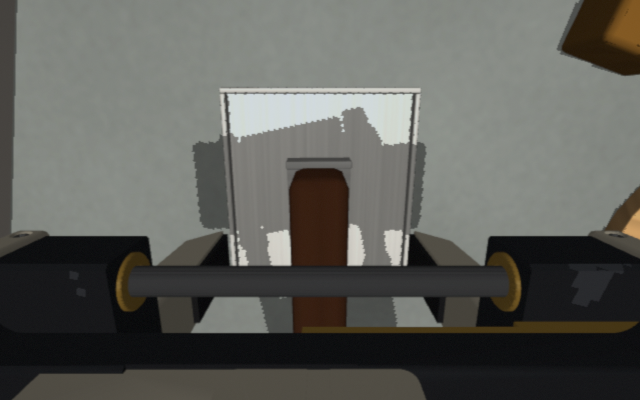

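Fingers are open and clear on both sides of the grip. Rising, then drawing back so the top camera can see.

```bash
python3 -m inch '0 0 10 0 1;0 0 20 0 1;0 0 30 0 1;0 0 35 0 1;0 0 35 0 1;0 0 20 0 1;0 0 0 0 1;0 0 0 0 1'; python3 -m inch '-12 0 0 0 1;-15 0 0 0 1;-15 0 0 0 1;-15 0 0 0 1;-15 0 0 0 1;-15 0 0 0 1;0 0 0 0 1;0 0 0 0 1'
python3 - <<'E'
from h import *
s=readout.observe();print(s["tool_pos"],s["contact_force"],abs(s["qvel"]).max())
for n in("scene","top"): cv2.imwrite(f"pics/{n}_end.png",cams.read_camera(n)["color"][:,:,::-1])
E
```

```text
time: 26.33
tool_pos: [0.5353, 0.3499, 0.4451]
tool_rot: [-2.965, 1.567, 0.434]
contact_force: [-1.2, 0.3, -0.2]
opening: 0.0921
time: 27.0
tool_pos: [0.4481, 0.3501, 0.4422]
tool_rot: [0.417, 1.569, -2.466]
contact_force: [0.5, -0.6, -0.2]
opening: 0.0917
[0.44814068 0.35005174 0.44222455] [ 0.45448091 -0.55220186 -0.2172609 ] 0.03163616748095388
```

View pics/scene_end.png

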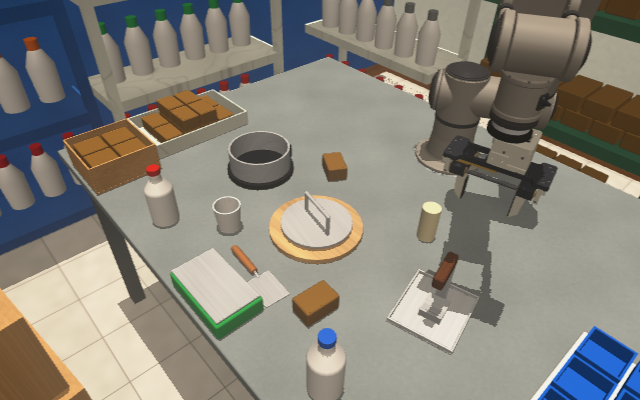

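View pics/top_end.png

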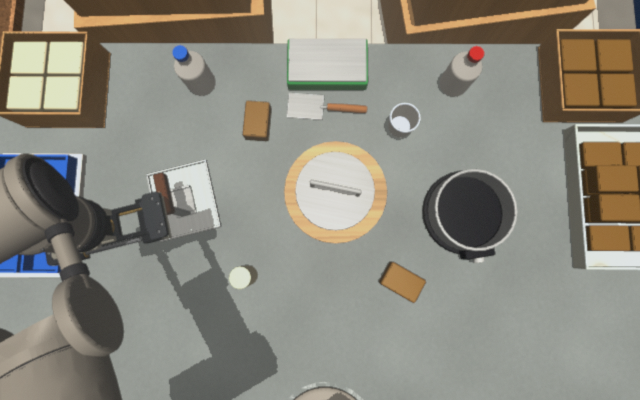

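The lid lies within the board with a margin all round: lid centre about (335,191), board centre (336,192). The lifter stands in the tray near (172,195). The bystanders are at their earlier pixel positions: soap2 (403,282), roll (240,278), cup (404,118), soap1 (257,119) and the spatula. Handing in.

```bash
python3 -c "
from cell import workorder; print(workorder.hand_in())"
```

```text
the job is handed in; nothing more can be done
None
```

I lifted the lid off the warmer with the lifter, lowered it onto the round board, drew the lifter out and stood it back in its tray. I handed the job in at about 27 s; no verdict was reported.

**Lid:** it rose and travelled level in every picture. At touchdown on the board the wrist force eased from about -8.5 to -2.6 N. The final top view shows it centred on the board within about a pixel (roughly 2–3 mm), with board showing all round.

**Lifter:** it came out of the loop with no sign of contact in the force readings. It now stands upright, clear of the tray walls, and the gripper is open and well away from it.

**Other objects:** the soaps, roll, cup and spatula are at the same pixel positions as at the start.

No check failed. The small disagreements were:
- My first position estimates from the top and scene cameras differed by 3–5 mm.
- The grip turned out about 3 mm off-centre between the open fingers, so I corrected that from the wrist picture before grasping.

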